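# Click the fine sharpening stone into its dock

## Task

Fit the white fine stone to the sharpening dock: set its orange cassette flat in the dock's open flared end, tongue first, then slide it along the bed past the two sprung balls until it clicks and is seated fully home. Let go of it, and leave the dark coarse stone, the chisel and the bottle where they are.

Things in the scene. Friction and masses are not known exactly. Their poses are not given: they have to be found in the camera images.
- fine_mid (a point): Fine stone cassette, loose, 0.34 kg: white stone 100 x 44 x 28 high (mm) on an orange carrier 12 thick, 40 high in all. Point: stone's centre in plan, 20 above the underside; x towards its tongue, z up. Stone x -50 to 50. Carrier 60 wide from x -60 to 50 (ledges 8 wide beside the stone). Lies flat at the start; grip the stone's 44 mm width from above.
- fine_tongue (a point): Middle of the cassette's tongue between its two side notches: on the centre line, at x +72 from fine_mid, 6 above the underside, same axes. The bare tongue is orange, 40 wide and 12 thick, from x +50 to a rounded nose at x +90 (from fine_mid).
- dock_home (a point): Where fine_mid is when the cassette is seated home in the fixed dock; 30 above the bench. x runs from the dock's open mouth to its end stop, z up; seated, the cassette's axes match. Aluminium bed 96 wide, top 10 above the bench, from x -85 to 96. The nose meets the balls with fine_mid at x about -19, passes them at -10, and meets the end stop less than 1 mm past home.
- dock_mouth (a point): Where to set fine_mid down, x -70 from dock_home and as high: cassette flat on the bed, tongue still clear of the balls. Blue rails 9 high above the bed: parallel and 63 apart from x -11 to 51 (from dock_home), flaring to about 82 apart at the open end, x -85.
- dock_bridge (a point): Point midway between the two balls, x +72 from dock_home, 6.5 above the bed. Blue cheeks 43 apart stand either side; a blue roof, 14 to 20 above the bed, covers x 77 to 96 (from dock_home), so the tongue must slide in under it from the mouth. Pushing past the balls takes about 8 to 12 N, which falls away after the click.
- ball_l (a joint): Sprung brass ball, radius 6, in the dock's left (+y) cheek at dock x +72: 0 = fully out (also when it sits in the notch of a seated cassette), grows as it is pressed outwards, in m; about 0.003 when the tongue's nose is passing it, at most 0.006.
- ball_r (a joint): The same for the right (-y) cheek.
- coarse_mid (a point): The coarse stone cassette (bystander): same shape and sizes as the fine one, dark grey stone on a black carrier; point and axes as for fine_mid.
- chisel_mid (a point): A chisel with a wooden handle lying on the bench (bystander), 250 long, about 28 high; this point is near its middle, 14 above the bench, x along it to the blade.
- bottle_mid (a point): An amber oil bottle standing on the bench (bystander), 48 in diameter, 110 high; this point is its centre half-way up.
There are look-alikes about, which are no part of the job. There is more than one size of the part that bears fine_mid; the job needs the smallest.

How it is judged:
On the way:
1. the fine cassette lies flat in the dock's flared end, tongue towards the bridge, nose short of the balls (x of fine_mid in the frame of dock_home between -0.13 and -0.015 m and y of fine_mid in the frame of dock_home between -0.012 and 0.012 m and z of fine_mid in the frame of dock_home between -0.004 and 0.004 m and angle between the x axis of fine_mid and the x axis of dock_home, either way round below 0.2 rad and angle between fine_mid's own z axis and vertical below 0.1 rad).
At the end, for the whole second after the job is handed in: The fine cassette is at rest, flat on the dock's bed and within 3 mm of home along, across and in height, in line with the dock within 0.08 rad, with both balls sprung back out into its notches (each pressed less than 1.5 mm) (x of fine_mid in the frame of dock_home between -0.003 and 0.003 m and y of fine_mid in the frame of dock_home between -0.003 and 0.003 m and z of fine_mid in the frame of dock_home between -0.003 and 0.003 m and angle between the x axis of fine_mid and the x axis of dock_home, either way round below 0.08 rad and value of joint each of ball_l, ball_r below 0.0015 m and linear speed of fine below 0.01 m/s); the robot touches nothing.
It fails at once if the coarse stone is displaced by more than 30 mm (distance of coarse_mid from where it was at the start of the episode above 0.03 m).
It fails at once if the chisel is displaced by more than 30 mm (distance of chisel_mid from where it was at the start of the episode above 0.03 m).
It fails at once if the bottle is displaced by more than 30 mm or knocked over (distance of bottle_mid from where it was at the start of the episode above 0.03 m or angle between bottle_mid's own z axis and vertical above 0.5 rad).
It also fails if it takes over 42 s, if anything falls off the work surface, if the arm or the gripper's body presses on something with over 40 N, if the wrist force passes 120 N, or if a joint passes its speed limit or range.

## Robot

A 6-joint arm with a two-finger parallel gripper is mounted at the origin on the work surface. World frame = base frame: x ahead of the robot, y to its left, z up, the work surface at z = 0. Lengths are in m, angles in rad, forces in N, time in s.
With the tool pointing down it reaches from about 0.3 to 0.875 m from the base axis. Payload 6.4 kg.
Tool frame: the origin (TCP) lies midway between the tips of the shut fingers; the grasp point (between the pads) lies 19 mm behind it (ctrl.pinch_z is the distance from the TCP to the grasp point, in m); z points along the fingers, y is the line along which they close (so a half turn about z gives the same grasp; the last joint's range is limited). The gripper opens to 85 mm and grips with 20 to 120 N. Pads are 22 mm wide; open, the fingers measure 114 mm over their backs; the gripper's body (76 mm by 85 mm) begins 54 mm behind the grasp point. The pads swing forward as they close: fully open they stand 13 mm farther back than shut.
Start: joints at [-1.396, 0.181, 1.607, -0, 1.354, -0.206], TCP at [0.214, -0.534, 0.231] pointing down, gripper open.
Joint ranges: [-2.99, 2.99], [-0.89, 2.07], [0.3, 2.58], [-1.14, 4.28], [0, 2.63], [-3.12, 3.12]. Speed limits (rad/s): [2.57, 2.57, 3.01, 3.14, 3.14, 3.14].

## Interface

Orientations are given as a unit quaternion [w, x, y, z].
In Python, from bench import ctrl gives the robot as it stands.
- The arm moves only by the tool apply_moves, never from a script. Its argument "moves" is a list of rows, each an object with "jaw": the opening, from 0 (shut) to 1 (fully open); "offset": the shift along the tool's x, y, z in mm, a list of three; "rot": the turn, a rotation vector about the tool's x, y, z in degrees, a list of three. In form: [{"jaw": jaw, "offset": [dx, dy, dz], "rot": [ax, ay, az]}, ...]. A call has exactly 5 rows; each row shifts and turns the commanded pose from where the row before left it, along the tool's axes as they then stand; what a row does not reach is not made up. A row lasts 1/8 s, in which the tool goes at most 62.5 mm and 10.7 degrees, less where a joint would pass 70% of its speed; a pose out of reach is approached as far as the arm can. A call is refused whole if a number of a shift passes 62.5 or a number of a turn 10.7, either way. A call with a gripper value outside its range is refused whole. The fingers move at their own pace and stop on an object; the grip force is fixed at half the most. Time passes only in rows, so rows that do not move let the fingers close, or fill a call up. It gives the time, the measured TCP pose, the force, the opening and the grip force at its end, in the units of the state.
- ctrl.get_obs(): the state, without advancing time (a new reading comes with each control period).
- ctrl.camera(name): name is "scene" or "top" or "wrist"; returns (picture, depth): 480x640x3 uint8, red, green, blue; 480x640 float32, m along the optical axis (not along the pixel's ray), 0 where there is no reading.
- ctrl.camera_params(name): a dict with "K" (3x3 intrinsics, pixels), "dist" ([k1, k2, p1, p2, k3] as OpenCV has them; the pictures are not rectified), "cam_to_world" (4x4, takes a point from camera to world coordinates); the wrist camera has in their place "mount" (4x4, takes a point from camera to tool coordinates, whose origin is the TCP and whose axes are the flange's). Camera axes: x right, y down, z forward; pixel columns grow to the right and rows downward; lengths in m; the calibration is good to about 2 mm. A picture is of the moment at which its call begins: read the wrist's pose just before it. camera_params takes no time and is no camera call.
- ctrl.hand_in(): hands the job in; it is judged then, once.
Trained networks look in the newest picture that a camera, given by its name, has taken for a name from the list of things; names that differ only in an ending like _2 or _b are one class to them, and where a whole thing is asked for, a point or a joint stands for the part that bears it (a point fixed in the world has none). Each returns a list of dicts, best first, with "score" (0 to 1); they miss things now and then, are a little off and sometimes report something else, mostly with a low value. They report only what shows in the picture. A call takes as long as a camera call. They do not tell look-alikes from the thing itself.
- ctrl.outline_of(camera, target): "region" (480x640 bool, what is visible of it) and "position" ([column, row] in pixels, amid what is visible of it).
The state is a dict: "time_s": time; "q": joint angles; "dq": joint speeds; "joint_efforts": joint torques, N m; "eef_pos": TCP position; "eef_rot": TCP orientation; "wrist_force": force on the tool from outside, world axes, zero at the start; "torque": the same for the moment, N m; "opening": opening from 0.0 (shut) to 1.0 (fully open); "grasp_force": force on a finger pad.
Only numpy, scipy, OpenCV 4.12 (cv2) and the standard library are available. Lean on these libraries where they do the work, as an engineer would, in place of code of your own. Each camera call takes 0.05 s, during which the arm holds its last target. There are 200 camera calls.

## Working session

There is one attempt and no reset: what is moved stays moved. The work goes in short steps, Python scripts to look and compute and a tool call to move; the robot and the scene stay as the last step left them, time stands still between calls to the robot, and variables do not carry over. Pictures are saved under pics/ and viewed, at most 10 in all, crops included, and the job is handed in when it is done.

Besides the shell and the picture viewer there is one more tool, called after "Emit:" as name([rows], argument=value, ...), one row to a line, values as JSON. apply_moves: Moves the arm, as the interface text tells. Its arguments: {"type":"object","properties":{"moves":{"type":"array"}},"required":["moves"]}

```bash
ls; mkdir -p pics; python3 - <<'E'
from bench import ctrl
import cv2,numpy as np
for c in ["scene","top"]:
    p,d=ctrl.camera(c); cv2.imwrite(f"pics/{c}0.png",p[:,:,::-1]); np.savez(f"{c}0.npz",p=p,d=d)
    P=ctrl.camera_params(c); print(c,P)
print(ctrl.get_obs()); print(ctrl.camera_params("wrist"))
for t in ["fine_mid","dock_home","dock_bridge","coarse_mid"]:
    for c in ["scene","top"]:
        try:
            for r in ctrl.outline_of(c,t): print(t,c,round(r["score"],2),r["position"],r["region"].sum())
        except Exception as e: print(t,e)
E
```

```text
pics
scene {'K': array([[559.0560515 ,   0.        , 323.13950577],
       [  0.        , 559.0560515 , 235.71108115],
       [  0.        ,   0.        ,   1.        ]]), 'dist': array([-0.04787455,  0.        ,  0.        ,  0.        ,  0.        ]), 'cam_to_world': array([[-0.12736751,  0.80898674, -0.57386233,  1.26293432],
       [ 0.99184501,  0.10655628, -0.06992306,  0.23407902],
       [ 0.00458181, -0.57808842, -0.81596127,  1.11848306],
       [ 0.        ,  0.        ,  0.        ,  1.        ]])}
top {'K': array([[574.0587288 ,   0.        , 328.91875119],
       [  0.        , 574.0587288 , 232.95798739],
       [  0.        ,   0.        ,   1.        ]]), 'dist': array([-0.15334537,  0.        ,  0.        ,  0.        ,  0.        ]), 'cam_to_world': array([[ 0.02073275, -0.99488524,  0.09886104,  0.42676933],
       [-0.99952697, -0.02287246, -0.02055945,  0.16638094],
       [ 0.02271549, -0.09838802, -0.99488884,  1.44259023],
       [ 0.        ,  0.        ,  0.        ,  1.        ]])}
{'time_s': 0.1, 'q': array([-1.39632051e+00,  1.81466422e-01,  1.60791707e+
[... 1068 characters left out ...]
27477e-01,  9.63188247e-01,
        -1.41859990e-01],
       [ 0.00000000e+00,  0.00000000e+00,  0.00000000e+00,
         1.00000000e+00]])}
fine_mid scene 0.9 [503.3, 260.6] 2890
fine_mid scene 0.83 [404.5, 265.8] 1334
fine_mid scene 0.68 [337.3, 343.4] 1239
fine_mid scene 0.64 [423.5, 184.8] 1977
fine_mid top 0.83 [232.8, 334.8] 2434
fine_mid top 0.74 [162.7, 250.6] 2252
fine_mid top 0.6 [250.3, 240.5] 1205
dock_home scene 0.79 [192.5, 264.9] 2827
dock_home top 0.94 [447.0, 219.7] 2696
dock_bridge scene 0.63 [192.2, 265.9] 2821
dock_bridge top 0.72 [446.6, 223.1] 2672
coarse_mid scene 0.63 [313.3, 259.6] 1346
coarse_mid scene 0.44 [189.4, 267.6] 2830
coarse_mid top 0.92 [334.6, 234.4] 1234
```

View pics/scene0.png

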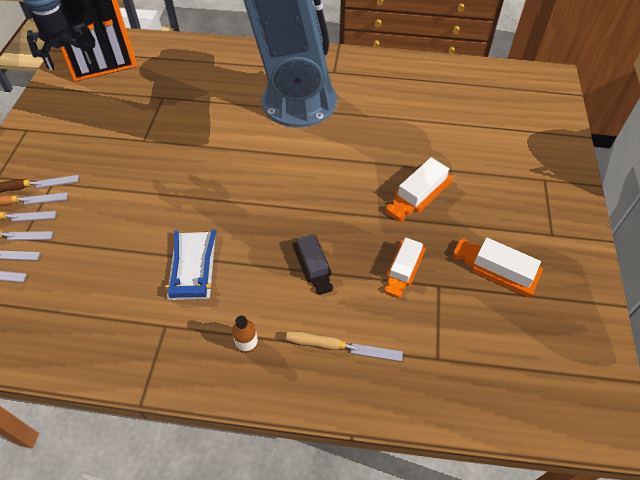

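View pics/top0.png

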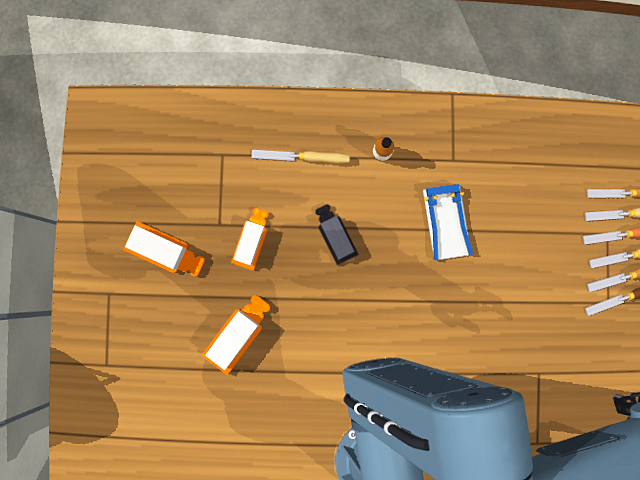

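Orange candidates: top (163,250), (233,335) and (250,240); in the scene view these are (503,261), (423,185) and (404,266). The last one is clearly the smallest, so I choose it. The dark coarse stone is at top (335,234). The dock is at top (447,220), with its mouth towards the robot (row ~258) and its bridge at row ~190.

```bash
cat > h.py <<'E'
from bench import ctrl
import cv2,numpy as np
from scipy.spatial.transform import Rotation as R
def q2R(q): return R.from_quat([q[1],q[2],q[3],q[0]])
def T(cam,obs=None):
    P=ctrl.camera_params(cam)
    if cam!="wrist": return P["K"],P["dist"],P["cam_to_world"]
    M=np.eye(4); M[:3,:3]=q2R(obs["eef_rot"]).as_matrix(); M[:3,3]=obs["eef_pos"]
    return P["K"],P["dist"],M@P["mount"]
def plane(uv,z,K,D,C):
    n=cv2.undistortPoints(np.float64(uv).reshape(-1,1,2),K,D)[:,0]
    r=np.c_[n,np.ones(len(n))]@C[:3,:3].T
    return C[:3,3]+r*((z-C[2,3])/r[:,2])[:,None]
def cloud(d,mask,K,D,C):
    v,u=np.nonzero(mask&(d>0)); n=cv2.undistortPoints(np.float64(np.c_[u,v]).reshape(-1,1,2),K,D)[:,0]
    return (np.c_[n,np.ones(len(n))]*d[v,u][:,None])@C[:3,:3].T+C[:3,3],(u,v)
def proj(X,K,D,C):
    i=np.linalg.inv(C); return cv2.projectPoints(np.float64(X),cv2.Rodrigues(i[:3,:3])[0],i[:3,3],K,D)[0][:,0]
def big(m):
    n,l,s,_=cv2.connectedComponentsWithStats(np.uint8(m)); return l==1+s[1:,4].argmax()
def rect(pts):
    (c,s,a)=cv2.minAreaRect(np.float32(pts[:,:2]*1000)); 
    if s[0]<s[1]: s=s[::-1]; a+=90
    return np.array(c)/1000,s,a
E
python3 - <<'E'
from h import *
crops=[]
for c,fb,db in [("top",(228,203,275,274),(415,178,480,265)),("scene",(384,234,428,300),(160,225,222,304))]:
    z=np.load(f"{c}0.npz"); p=z["p"].astype(int); d=z["d"]; K,D,C=T(c)
    def box(b):
        m=np.zeros(d.shape,bool); m[b[1]:b[3],b[0]:b[2]]=1; return m
    white=(p.min(2)>140)&(p.max(2)-p.min(2)<40); orange=(p[...,0]>180)&(p[...,2]<60)&(p[...,1]<140)
    X,(u,v)=cloud(d,big(white&box(fb)),K,D,C); t=X[:,2]>0.034
    print(c,"stone z pct",np.percentile(X[:,2],[5,50,95]),rect(X[t]))
    uv=np.c_[u,v][t]; print(" plane40",rect(plane(uv,.04,K,D,C)))
    X,_=cloud(d,big(orange&box(fb)),K,D,C); print(" orange",rect(X[X[:,2]<.02]))
    # dock
    X,(u,v)=cloud(d,box(db),K,D,C); blue=(p[v,u,2]>p[v,u,0]+50)
    wh=white[v,u]; print(" bedz",np.median(X[wh,2]),"dock all",rect(X[(X[:,2]>.006)&(X[:,2]<.04)&(wh|blue)]))
    rf=blue&(X[:,2]>.025); print(" roof",rf.sum(),np.median(X[rf],0),rect(X[rf]))
    print(" bench z",np.median(cloud(d,box((340,290,360,310) if c=="top" else (250,180,270,200)),K,D,C)[0][:,2]))
    crops.append(cv2.resize(p[fb[1]-15:fb[3]+15,fb[0]-15:fb[2]+15].astype(np.uint8),(390,520),interpolation=2))
cv2.imwrite("pics/crop.png",np.hstack(crops)[:,:,::-1])
E
```

```text
top stone z pct [0.03399103 0.03896975 0.04396781] (array([0.5388537 , 0.33437164]), (98.78121185302734, 44.500797271728516), 162.86351776123047)
 plane40 (array([0.53864667, 0.33421371]), (98.7237548828125, 44.7249755859375), 162.55219268798828)
 orange (array([0.5340741 , 0.33856885]), (112.60115814208984, 63.889713287353516), 163.68073272705078)
 bedz 0.009384776894478808 dock all (array([ 0.60491455, -0.16135802]), (180.82452392578125, 99.62849426269531), 9.549018859863281)
 roof 248 [ 0.68210809 -0.14786244  0.02939546] (array([ 0.60733752, -0.16508098]), (175.64144897460938, 89.20036315917969), 9.675521850585938)
 bench z -0.0005682693880018075
scene stone z pct [0.03587227 0.0405845  0.04435969] (array([0.53825305, 0.34033908]), (102.09855651855469, 44.58750534057617), 162.76725006103516)
 plane40 (array([0.53787671, 0.34083731]), (101.68726348876953, 44.35739517211914), 163.02783203125)
 orange (array([0.55130536, 0.34916721]), (161.57786560058594, 49.44211959838867), 149.06238174438477)
 bedz 0.009848576275026222 dock all (array([ 0.6034137 , -0.15639026]), (184.41079711914062, 100.63721466064453), 10.097674369812012)
 roof 331 [ 0.68225021 -0.14447142  0.02937823] (array([ 0.6722041 , -0.14569904]), (84.49581909179688, 44.88700866699219), 99.76622009277344)
 bench z 0.0004076513730393305
```

View pics/crop.png

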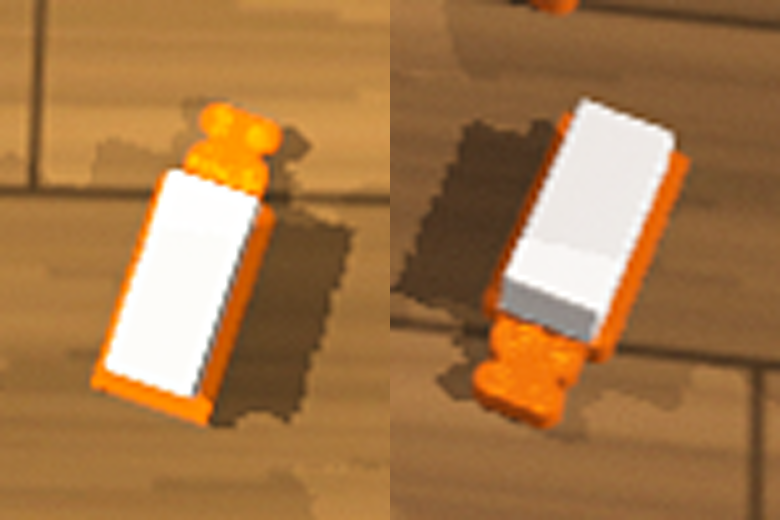

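The crop shows the smallest white/orange cassette: stone about 99–102 x 44 mm, top at z 0.04, tongue towards +x. That matches the spec. fine ≈ (0.539, 0.337) with yaw −17°; dock_home ≈ (0.599, −0.160) with yaw +9.8°. Next I go above the fine stone.

Emit:
apply_moves([
  {"jaw": 1, "offset": [0, 0, 0], "rot": [0, 0, 9.7]},
  {"jaw": 1, "offset": [0, 0, 0], "rot": [0, 0, 9.7]},
  {"jaw": 1, "offset": [0, 0, 0], "rot": [0, 0, 9.7]},
  {"jaw": 1, "offset": [0, 0, 0], "rot": [0, 0, 9.8]},
  {"jaw": 1, "offset": [4, -40, 0], "rot": [0, 0, 0]},
])

```text
time_s: 1.12
eef_pos: [0.2286, -0.498, 0.2313]
eef_rot: [0.0, 0.989, -0.151, 0.0]
wrist_force: [0.6, -0.2, -0.1]
opening: 1.002
grasp_force: 0.0
```

Emit:
apply_moves([
  {"jaw": 1, "offset": [4, -60, 0], "rot": [0, 0, 0]},
  {"jaw": 1, "offset": [4, -60, 0], "rot": [0, 0, 0]},
  {"jaw": 1, "offset": [4, -60, 0], "rot": [0, 0, 0]},
  {"jaw": 1, "offset": [4, -60, 0], "rot": [0, 0, 0]},
  {"jaw": 1, "offset": [4, -60, 0], "rot": [0, 0, 0]},
])

```text
time_s: 1.75
eef_pos: [0.337, -0.2142, 0.2316]
eef_rot: [0.0, 0.989, -0.149, 0.001]
wrist_force: [0.8, -0.1, -0.5]
opening: 0.998
grasp_force: 0.0
```

Emit:
apply_moves([
  {"jaw": 1, "offset": [4, -60, 0], "rot": [0, 0, 0]},
  {"jaw": 1, "offset": [4, -60, 0], "rot": [0, 0, 0]},
  {"jaw": 1, "offset": [4, -60, 0], "rot": [0, 0, 0]},
  {"jaw": 1, "offset": [4, -60, 0], "rot": [0, 0, 0]},
  {"jaw": 1, "offset": [4, -60, 0], "rot": [0, 0, 0]},
])

```text
time_s: 2.38
eef_pos: [0.4444, 0.067, 0.2318]
eef_rot: [0.0, 0.989, -0.148, 0.001]
wrist_force: [0.6, -0.7, 0.4]
opening: 0.996
grasp_force: 0.0
```

Emit:
apply_moves([
  {"jaw": 1, "offset": [4, -60, 0], "rot": [0, 0, 0]},
  {"jaw": 1, "offset": [4, -60, 0], "rot": [0, 0, 0]},
  {"jaw": 1, "offset": [4, -60, 10], "rot": [0, 0, 0]},
  {"jaw": 1, "offset": [0, -60, 20], "rot": [0, 0, 0]},
  {"jaw": 1, "offset": [0, -47, 20], "rot": [0, 0, 0]},
])

```text
time_s: 3.0
eef_pos: [0.5398, 0.3376, 0.181]
eef_rot: [-0.0, 0.989, -0.148, 0.0]
wrist_force: [0.2, -0.1, 0.4]
opening: 1.001
grasp_force: 0.0
```

Emit:
apply_moves([
  {"jaw": 1, "offset": [0, 0, 0], "rot": [0, 0, 0]},
  {"jaw": 1, "offset": [0, 0, 0], "rot": [0, 0, 0]},
  {"jaw": 1, "offset": [0, 0, 0], "rot": [0, 0, 0]},
  {"jaw": 1, "offset": [0, 0, 0], "rot": [0, 0, 0]},
  {"jaw": 1, "offset": [0, 0, 0], "rot": [0, 0, 0]},
])

```text
time_s: 3.62
eef_pos: [0.5397, 0.3346, 0.1823]
eef_rot: [-0.0, 0.989, -0.149, 0.001]
wrist_force: [-0.2, 0.2, 0.5]
opening: 1.0
grasp_force: 0.0
```

```bash
cat > w.py <<'E'
from h import *
def meas(name):
    o=ctrl.get_obs(); p,d=ctrl.camera("wrist"); cv2.imwrite(f"pics/{name}.png",p[:,:,::-1])
    K,D,C=T("wrist",o); q=p.astype(int); M=q2R(o["eef_rot"]).as_matrix()
    w=(q.min(2)>140)&(q.max(2)-q.min(2)<40); X,(u,v)=cloud(d,big(w),K,D,C)
    tz=np.percentile(X[:,2],70); t=abs(X[:,2]-tz)<.006
    print("stone top z",tz); 
    for n,Y in (("cloud",X[t]),("plane",plane(np.c_[u,v][t],tz,K,D,C))):
        c,s,a=rect(Y); L=M.T@(np.r_[c,o["eef_pos"][2]]-o["eef_pos"])*1000
        print(n,c,s,a,"tool mm",L[:2].round(1))
    yaw=np.degrees(np.arctan2(M[1,0],M[0,0])); print("tool yaw",yaw,o["eef_pos"]); return o,p,d
E
python3 -c "
from w import *; meas('w1')"
```

```text
stone top z 0.03969023914122807
cloud [0.53567725 0.33640369] (99.56153869628906, 43.49589920043945) 162.91385650634766 tool mm [-4.4 -0.6]
plane [0.53600989 0.33631732] (98.85203552246094, 43.29233169555664) 162.87200927734375 tool mm [-4.  -0.6]
tool yaw -17.13692371636242 [0.53967679 0.33456884 0.18233557]
```

View pics/w1.png

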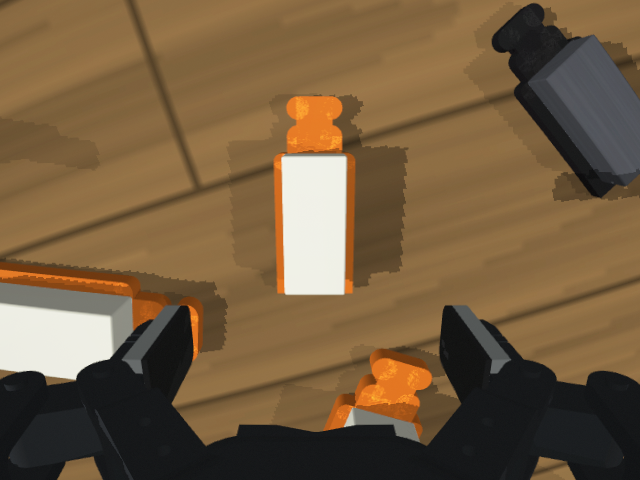

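The stone is centred at (315,225), aligned with the tool; correction is −4 mm in tool x. The pads straddle it and the larger cassettes (left edge, bottom) are clear. Descending.

Emit:
apply_moves([
  {"jaw": 1, "offset": [-4, -0.5, 35], "rot": [0, 0, 0]},
  {"jaw": 1, "offset": [0, 0, 40], "rot": [0, 0, 0]},
  {"jaw": 1, "offset": [0, 0, 40], "rot": [0, 0, 0]},
  {"jaw": 1, "offset": [0, 0, 30], "rot": [0, 0, 0]},
  {"jaw": 1, "offset": [0, 0, 18], "rot": [0, 0, 0]},
])

```text
time_s: 4.3
eef_pos: [0.5349, 0.3363, 0.0168]
eef_rot: [0.001, 0.989, -0.149, -0.001]
wrist_force: [-0.4, 0.3, 0.0]
opening: 1.002
grasp_force: 0.0
```

Emit:
apply_moves([
  {"jaw": 1, "offset": [0, 0, 6], "rot": [0, 0, 0]},
  {"jaw": 0.7, "offset": [0, 0, 0], "rot": [0, 0, 0]},
  {"jaw": 0.4, "offset": [0, 0, 0], "rot": [0, 0, 0]},
  {"jaw": 0.2, "offset": [0, 0, 0], "rot": [0, 0, 0]},
  {"jaw": 0.2, "offset": [0, 0, 0], "rot": [0, 0, 0]},
])

```text
time_s: 4.92
eef_pos: [0.5369, 0.3372, 0.0143]
eef_rot: [-0.001, 0.989, -0.148, 0.001]
wrist_force: [-1.7, -0.2, 6.1]
opening: 0.504
grasp_force: 64.1
```

Emit:
apply_moves([
  {"jaw": 0, "offset": [0, 0, 0], "rot": [0, 0, 0]},
  {"jaw": 0, "offset": [0, 0, 0], "rot": [0, 0, 0]},
  {"jaw": 0, "offset": [0, 0, 0], "rot": [0, 0, 0]},
  {"jaw": 0, "offset": [0, 0, 0], "rot": [0, 0, 0]},
  {"jaw": 0, "offset": [0, 0, 0], "rot": [0, 0, 0]},
])

```text
time_s: 5.55
eef_pos: [0.5369, 0.3372, 0.0142]
eef_rot: [-0.001, 0.989, -0.149, 0.001]
wrist_force: [-0.8, -0.3, 6.4]
opening: 0.502
grasp_force: 64.1
```

Emit:
apply_moves([
  {"jaw": 0, "offset": [0, 0, -10], "rot": [0, 0, 0]},
  {"jaw": 0, "offset": [0, 0, -25], "rot": [0, 0, 0]},
  {"jaw": 0, "offset": [0, 0, -35], "rot": [0, 0, 0]},
  {"jaw": 0, "offset": [0, 0, -35], "rot": [0, 0, 0]},
  {"jaw": 0, "offset": [0, 0, -25], "rot": [0, 0, 0]},
])

```text
time_s: 6.18
eef_pos: [0.5357, 0.3369, 0.1443]
eef_rot: [-0.0, 0.989, -0.148, 0.0]
wrist_force: [-0.1, -0.2, -2.7]
opening: 0.502
grasp_force: 63.1
```

Emit:
apply_moves([
  {"jaw": 0, "offset": [7, 30, 0], "rot": [0, 0, 0]},
  {"jaw": 0, "offset": [12, 50, 0], "rot": [0, 0, 0]},
  {"jaw": 0, "offset": [12, 56, 0], "rot": [0, 0, 0]},
  {"jaw": 0, "offset": [12, 56, 0], "rot": [0, 0, 0]},
  {"jaw": 0, "offset": [12, 56, 0], "rot": [0, 0, 0]},
])

```text
time_s: 6.8
eef_pos: [0.5145, 0.082, 0.1426]
eef_rot: [0.0, 0.989, -0.148, -0.0]
wrist_force: [1.2, 0.4, -3.3]
opening: 0.5
grasp_force: 63.0
```

Emit:
apply_moves([
  {"jaw": 0, "offset": [12, 56, 0], "rot": [0, 0, 0]},
  {"jaw": 0, "offset": [12, 56, 0], "rot": [0, 0, 0]},
  {"jaw": 0, "offset": [12, 56, 0], "rot": [0, 0, 0]},
  {"jaw": 0, "offset": [10, 50, 0], "rot": [0, 0, 0]},
  {"jaw": 0, "offset": [6, 35, 0], "rot": [0, 0, 0]},
])

```text
time_s: 7.42
eef_pos: [0.49, -0.1755, 0.1427]
eef_rot: [0.0, 0.989, -0.149, -0.0]
wrist_force: [-0.4, -0.5, -3.7]
opening: 0.504
grasp_force: 63.0
```

Emit:
apply_moves([
  {"jaw": 0, "offset": [0, 0, 0], "rot": [0, 0, -6]},
  {"jaw": 0, "offset": [0, 0, 0], "rot": [0, 0, -8]},
  {"jaw": 0, "offset": [0, 0, 0], "rot": [0, 0, -8]},
  {"jaw": 0, "offset": [0, 0, 0], "rot": [0, 0, -5]},
  {"jaw": 0, "offset": [0, 0, 0], "rot": [0, 0, 0]},
])

```text
time_s: 8.05
eef_pos: [0.4904, -0.1732, 0.1424]
eef_rot: [-0.0, 0.996, 0.086, -0.0]
wrist_force: [-0.0, 0.7, -3.4]
opening: 0.511
grasp_force: 63.1
```

```bash
python3 - <<'E'
from w import *
o,p,d=meas('w2'); np.savez("w2.npz",p=p,d=d,pos=o["eef_pos"],rot=o["eef_rot"]); print(o["opening"],o["grasp_force"])
for t in ["dock_home"]:
    for r in ctrl.outline_of("wrist",t):
        print(r["score"],r["position"]); np.save("dockreg.npy",r["region"]); break
E
```

```text
stone top z 0.16777734458636284
cloud [ 0.49824579 -0.17156857] (83.02497863769531, 43.68438720703125) 9.820657730102539 tool mm [ 8.  -0.3]
plane [ 0.4989574  -0.17160457] (82.98690795898438, 43.05430221557617) 9.905720710754395 tool mm [ 8.7 -0.1]
tool yaw 9.87125474976323 [ 0.4903759  -0.17321613  0.1424479 ]
0.5107579398724871 63.06762099266052
```

View pics/w2.png

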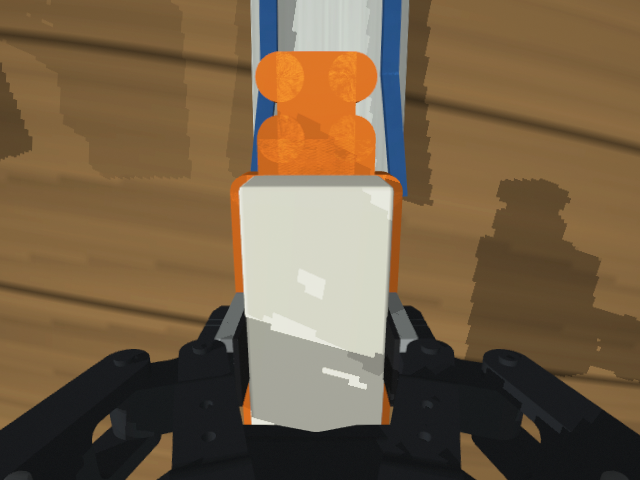

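The cassette is held straight, with its tongue pointing up the image at (315,75). The dock's rails are visible either side at (265,100) and (395,100). Next I fit the dock's centre line from the rails, combined with the earlier overhead data.

```bash
python3 - <<'E'
from h import *
z=np.load("w2.npz"); p=z["p"].astype(int); d=z["d"]; K,D,C=T("wrist",dict(eef_pos=z["pos"],eef_rot=z["rot"]))
home=np.array([.5987,-.160])
def fit(p,d,K,D,C,tag,box=None):
    m=(p[...,2]>p[...,0]+50)
    if box: b=np.zeros_like(m); b[box[1]:box[3],box[0]:box[2]]=1; m&=b
    X,(u,v)=cloud(d,m,K,D,C); X=X[(X[:,2]>.014)&(X[:,2]<.025)]
    a=np.radians(9.8); e=np.array([np.cos(a),np.sin(a)]); n=np.array([-e[1],e[0]])
    s=(X[:,:2]-home)@e*1000; t=(X[:,:2]-home)@n*1000
    print(tag,"N",len(X),"z",np.median(X[:,2]))
    for x in range(-90,60,15):
        k=(s>=x)&(s<x+15); l=t[k&(t>15)]; r=t[k&(t<-15)]
        if len(l)>4 and len(r)>4:
            print(x,"L",np.percentile(l,[5,50,95]).round(1),"R",np.percentile(r,[5,50,95]).round(1),"mid",round((np.median(l)+np.median(r))/2,1))
    print(" smin",np.percentile(s,1).round(1))
fit(p,d,K,D,C,"wrist")
for c,b in [("top",(415,178,480,265)),("scene",(160,225,222,304))]:
    q=np.load(f"{c}0.npz"); fit(q["p"].astype(int),q["d"],*T(c),c,b)
E
```

```text
wrist N 4665 z 0.01820087936945508
-75 L [42.9 44.3 46.1] R [-49.9 -45.2 -40.3] mid -0.5
-60 L [41.9 43.3 44.6] R [-48.1 -43.2 -38.7] mid 0.1
-45 L [32.4 38.2 42.2] R [-46.1 -41.4 -37. ] mid -1.6
-30 L [34.5 38.8 40.7] R [-44.4 -39.5 -34.7] mid -0.4
-15 L [31.3 36.4 38.9] R [-43.3 -38.5 -33.8] mid -1.0
0 L [29.4 33.9 38.5] R [-43.2 -38.6 -34.1] mid -2.4
15 L [29.1 33.7 38.3] R [-43.3 -38.6 -34. ] mid -2.4
 smin -80.0
top N 539 z 0.0190328421292858
-90 L [37.3 42.4 46.9] R [-51.1 -46.9 -42.4] mid -2.3
-75 L [36.1 40.7 45.3] R [-50.6 -45.3 -41.4] mid -2.3
-60 L [33.2 37.9 42.7] R [-50.2 -45.1 -40.5] mid -3.6
-45 L [30.5 36.6 41.6] R [-47.5 -42.6 -38.1] mid -3.0
-30 L [28.6 33.6 39. ] R [-44.9 -41.3 -35.6] mid -3.8
-15 L [28.3 32.7 37.5] R [-44.2 -39.3 -34.2] mid -3.3
0 L [28.3 32.7 38.1] R [-44.4 -39.  -33.9] mid -3.2
15 L [27.8 32.6 37.4] R [-44.1 -39.1 -34.4] mid -3.2
30 L [28.1 34.  37.9] R [-44.2 -39.5 -35.6] mid -2.8
45 L [20.1 31.  37.1] R [-43.9 -36.3 -25.5] mid -2.6
 smin -82.9
scene N 625 z 0.01924870960421088
-90 L [43.1 47.9 52.4] R [-47.6 -43.3 -39.4] mid 2.3
-75 L [41.6 46.  51.2] R [-46.1 -40.3 -36.6] mid 2.9
-60 L [39.8 44.4 49.3] R [-44.  -39.2 -35. ] mid 2.6
-45 L [36.7 41.4 46.1] R [-42.4 -37.  -33.1] mid 2.2
-30 L [35.1 40.  44.4] R [-40.3 -35.9 -31. ] mid 2.1
-15 L [34.  38.7 43.6] R [-39.5 -34.6 -29.7] mid 2.1
0 L [33.3 38.  42.4] R [-40.1 -34.8 -30.5] mid 1.6
15 L [33.6 38.1 43.4] R [-39.8 -36.  -30.9] mid 1.0
30 L [33.1 38.7 43. ] R [-40.2 -34.7 -30.4] mid 2.0
45 L [24.8 36.3 42.6] R [-39.5 -33.2 -20.5] mid 1.6
 smin -83.6
```

The fit puts the centre line 2.4 mm to the right of the first estimate, which agrees with the picture: dock centre at column ~331 against the tongue at ~316. I shift +8 mm in tool y and +29 mm in x, then go down.

Emit:
apply_moves([
  {"jaw": 0, "offset": [15, 4, 0], "rot": [0, 0, 0]},
  {"jaw": 0, "offset": [14, 4, 0], "rot": [0, 0, 0]},
  {"jaw": 0, "offset": [0, 0, 20], "rot": [0, 0, 0]},
  {"jaw": 0, "offset": [0, 0, 30], "rot": [0, 0, 0]},
  {"jaw": 0, "offset": [0, 0, 20], "rot": [0, 0, 0]},
])

```text
time_s: 8.78
eef_pos: [0.5205, -0.1761, 0.0711]
eef_rot: [-0.0, 0.996, 0.086, -0.001]
wrist_force: [-0.0, -0.3, -3.5]
opening: 0.499
grasp_force: 63.0
```

```bash
python3 - <<'E'
from w import *
o,p,d=meas('w3'); print(o["opening"],o["eef_pos"])
K,D,C=T("wrist",o); q=p.astype(int); M=q2R(o["eef_rot"]).as_matrix()
def tl(X): return (X-o["eef_pos"])@M*1000
X,_=cloud(d,(q[...,2]>q[...,0]+50),K,D,C); X=X[(X[:,2]>.014)&(X[:,2]<.025)]; L=tl(X)
for x in range(-30,160,15):
    k=(L[:,0]>=x)&(L[:,0]<x+15); a=L[k&(L[:,1]>15),1]; b=L[k&(L[:,1]<-15),1]
    if len(a)>4 and len(b)>4: print(x,np.percentile(a,[5,50,95]).round(1),np.percentile(b,[5,50,95]).round(1),round((np.median(a)+np.median(b))/2,1))
X,_=cloud(d,(q[...,0]>180)&(q[...,2]<70)&(q[...,1]<150),K,D,C); L=tl(X); t=(L[:,0]>53)&(abs(L[:,1])<35); print("tongue nose x",np.percentile(L[t,0],99),"y",np.percentile(L[t,1],[1,99]),"z",np.median(X[t,2]))
E
```

```text
stone top z 0.09638660384971609
cloud [ 0.52842761 -0.17456818] (83.1253662109375, 43.83336639404297) 9.953133583068848 tool mm [ 8.  -0.1]
plane [ 0.52910175 -0.17446202] (83.04473876953125, 43.06630325317383) 9.92159366607666 tool mm [ 8.7 -0.1]
tool yaw 9.88078271043845 [ 0.52052404 -0.17606275  0.07110493]
0.49942120783619376 [ 0.52052404 -0.17606275  0.07110493]
-15 [41.1 45.  48.8] [-49.9 -45.4 -41.5] -0.2
0 [41.1 44.4 47.7] [-48.8 -44.8 -41.1] -0.2
15 [40.9 43.5 46.2] [-47.1 -44.  -41.1] -0.2
30 [36.5 41.7 44.3] [-45.1 -42.1 -36.9] -0.2
45 [33.3 37.6 42.1] [-42.7 -38.1 -33.5] -0.2
60 [31.8 36.2 40.7] [-40.8 -36.4 -31.9] -0.1
75 [31.5 36.  40.7] [-40.6 -36.  -31.7] 0.0
90 [31.7 36.2 40.8] [-40.4 -36.  -31.5] 0.1
105 [31.7 36.2 40.9] [-40.4 -35.8 -31.5] 0.2
tongue nose x 88.60609434022209 y [-19.14297518  18.88057457] z 0.0678563150090031
```

View pics/w3.png

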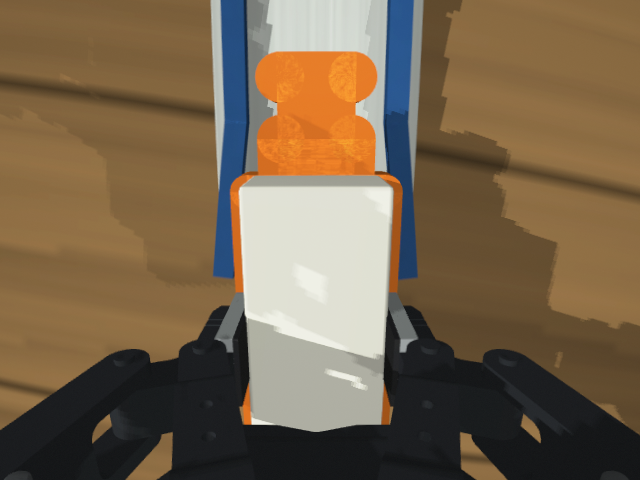

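The cassette is centred between the rails to 0.2 mm and parallel to them; the rail bend at row ~120 puts fine_mid at dock x ≈ −75. Down onto the bed.

Emit:
apply_moves([
  {"jaw": 0, "offset": [0, 0, 18], "rot": [0, 0, 0]},
  {"jaw": 0, "offset": [0, 0, 16], "rot": [0, 0, 0]},
  {"jaw": 0, "offset": [0, 0, 8], "rot": [0, 0, 0]},
  {"jaw": 0, "offset": [0, 0, 2], "rot": [0, 0, 0]},
  {"jaw": 0, "offset": [0, 0, 0], "rot": [0, 0, 0]},
])

```text
time_s: 9.45
eef_pos: [0.521, -0.1766, 0.0288]
eef_rot: [0.0, 0.996, 0.086, 0.0]
wrist_force: [0.5, -0.2, -3.1]
opening: 0.507
grasp_force: 63.1
```

Emit:
apply_moves([
  {"jaw": 0, "offset": [0, 0, 1], "rot": [0, 0, 0]},
  {"jaw": 0, "offset": [0, 0, 1], "rot": [0, 0, 0]},
  {"jaw": 0, "offset": [0, 0, 0], "rot": [0, 0, 0]},
  {"jaw": 0, "offset": [0, 0, 0], "rot": [0, 0, 0]},
  {"jaw": 0, "offset": [0, 0, 0], "rot": [0, 0, 0]},
])

```text
time_s: 10.07
eef_pos: [0.5207, -0.1764, 0.0266]
eef_rot: [0.0, 0.996, 0.086, 0.0]
wrist_force: [0.3, -0.1, -3.6]
opening: 0.505
grasp_force: 63.1
```

Emit:
apply_moves([
  {"jaw": 0, "offset": [0, 0, 0.7], "rot": [0, 0, 0]},
  {"jaw": 0, "offset": [0, 0, 0.7], "rot": [0, 0, 0]},
  {"jaw": 0, "offset": [0, 0, 0.6], "rot": [0, 0, 0]},
  {"jaw": 0, "offset": [0, 0, 0], "rot": [0, 0, 0]},
  {"jaw": 0, "offset": [0, 0, 0], "rot": [0, 0, 0]},
])

```text
time_s: 10.7
eef_pos: [0.5207, -0.1764, 0.0245]
eef_rot: [-0.0, 0.996, 0.086, 0.0]
wrist_force: [0.1, 0.0, -2.2]
opening: 0.505
grasp_force: 63.1
```

Just touching the bed. Sliding in, still short of the balls.

Emit:
apply_moves([
  {"jaw": 0, "offset": [5, 0, 0.2], "rot": [0, 0, 0]},
  {"jaw": 0, "offset": [10, 0, 0], "rot": [0, 0, 0]},
  {"jaw": 0, "offset": [10, 0, 0], "rot": [0, 0, 0]},
  {"jaw": 0, "offset": [10, 0, 0], "rot": [0, 0, 0]},
  {"jaw": 0, "offset": [8, 0, 0], "rot": [0, 0, 0]},
])

```text
time_s: 11.32
eef_pos: [0.5639, -0.1688, 0.0243]
eef_rot: [0.0, 0.996, 0.087, 0.0]
wrist_force: [-1.6, -0.6, -1.8]
opening: 0.501
grasp_force: 63.2
```

```bash
python3 - <<'E'
from w import *
o,p,d=meas('w4'); print(o["wrist_force"])
K,D,C=T("wrist",o); q=p.astype(int); M=q2R(o["eef_rot"]).as_matrix()
X,_=cloud(d,(q[...,2]>q[...,0]+50),K,D,C); L=(X-o["eef_pos"])@M*1000
for lo,hi in((.014,.025),(.025,.034)):
    k=(X[:,2]>lo)&(X[:,2]<hi); print(lo,k.sum(),np.percentile(L[k],[1,50,99],axis=0).round(1))
k=(X[:,2]>.014)&(X[:,2]<.025)
for x in range(0,150,15):
    j=k&(L[:,0]>=x)&(L[:,0]<x+15); a=L[j&(L[:,1]>15),1]; b=L[j&(L[:,1]<-15),1]
    if len(a)>4 and len(b)>4: print(x,round((np.median(a)+np.median(b))/2,1))
E
```

```text
stone top z 0.049655147155262966
cloud [ 0.57198401 -0.16715483] (82.66765594482422, 43.8765869140625) 9.836031913757324 tool mm [ 8.2 -0.2]
plane [ 0.57250751 -0.16714877] (82.96479797363281, 43.07479476928711) 9.96865177154541 tool mm [ 8.7 -0.1]
tool yaw 9.940458913641297 [ 0.56394478 -0.16879433  0.02432519]
[-1.57808923 -0.57187751 -1.79327825]
0.014 20543 [[-4.900e+00 -4.360e+01 -1.000e-01]
 [ 6.500e+01  2.160e+01  5.700e+00]
 [ 1.041e+02  4.190e+01  8.200e+00]]
0.025 39 [[  5.  -38.3  -9.4]
 [ 92.3 -23.8  -0.8]
 [103.6  40.5  -0.7]]
0 -0.7
15 -0.5
30 -0.4
45 -0.4
60 -0.3
75 -0.3
90 0.0
105 0.2
```

View pics/w4.png

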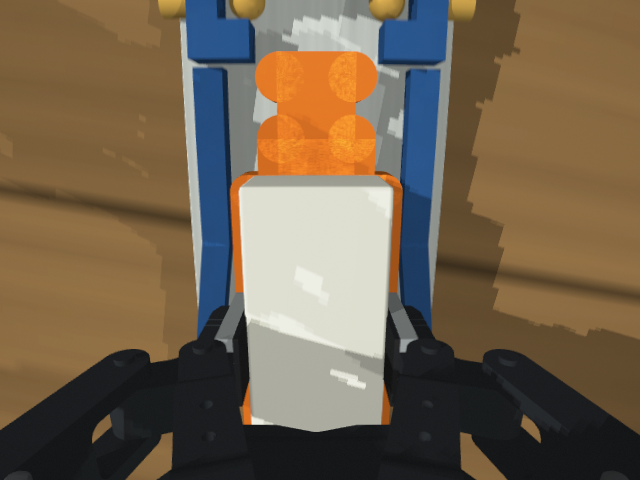

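The cassette lies flat and centred. The balls at (247,5) and (387,5) are just ahead of the nose at row 52. Home is about 33–36 mm on, so I push on with a 0.4° yaw trim.

Emit:
apply_moves([
  {"jaw": 0, "offset": [4, 0, 0], "rot": [0, 0, 0.4]},
  {"jaw": 0, "offset": [4, 0, 0], "rot": [0, 0, 0]},
  {"jaw": 0, "offset": [4, 0, 0], "rot": [0, 0, 0]},
  {"jaw": 0, "offset": [4, 0, 0], "rot": [0, 0, 0]},
  {"jaw": 0, "offset": [4, 0, 0], "rot": [0, 0, 0]},
])

```text
time_s: 12.0
eef_pos: [0.5804, -0.1657, 0.0242]
eef_rot: [-0.0, 0.997, 0.083, -0.003]
wrist_force: [-18.7, -2.4, 12.2]
opening: 0.499
grasp_force: 65.0
```

Emit:
apply_moves([
  {"jaw": 0, "offset": [3, 0, 0], "rot": [0, 0, 0]},
  {"jaw": 0, "offset": [3, 0, 0], "rot": [0, 0, 0]},
  {"jaw": 0, "offset": [2, 0, 0], "rot": [0, 0, 0]},
  {"jaw": 0, "offset": [1, 0, 0], "rot": [0, 0, 0]},
  {"jaw": 0, "offset": [0, 0, 0], "rot": [0, 0, 0]},
])

```text
time_s: 12.62
eef_pos: [0.5921, -0.164, 0.0243]
eef_rot: [-0.0, 0.997, 0.083, 0.0]
wrist_force: [-0.5, -0.4, -2.1]
opening: 0.506
grasp_force: 63.3
```

Emit:
apply_moves([
  {"jaw": 0, "offset": [1, 0, 0], "rot": [0, 0, 0]},
  {"jaw": 0, "offset": [1, 0, 0], "rot": [0, 0, 0]},
  {"jaw": 0, "offset": [0.5, 0, 0], "rot": [0, 0, 0]},
  {"jaw": 0, "offset": [0, 0, 0], "rot": [0, 0, 0]},
  {"jaw": 0, "offset": [0, 0, 0], "rot": [0, 0, 0]},
])

```text
time_s: 13.25
eef_pos: [0.5947, -0.1637, 0.0244]
eef_rot: [0.0, 0.997, 0.083, 0.001]
wrist_force: [4.1, 1.0, -4.4]
opening: 0.503
grasp_force: 63.1
```

Emit:
apply_moves([
  {"jaw": 0, "offset": [0.8, 0, 0], "rot": [0, 0, 0]},
  {"jaw": 0, "offset": [0.7, 0, 0], "rot": [0, 0, 0]},
  {"jaw": 0, "offset": [0.5, 0, 0], "rot": [0, 0, 0]},
  {"jaw": 0, "offset": [0, 0, 0], "rot": [0, 0, 0]},
  {"jaw": 0, "offset": [0, 0, 0], "rot": [0, 0, 0]},
])

```text
time_s: 13.88
eef_pos: [0.5959, -0.1632, 0.0243]
eef_rot: [-0.0, 0.997, 0.083, -0.0]
wrist_force: [-0.7, 2.4, -0.6]
opening: 0.502
grasp_force: 63.3
```

Force went positive (the balls pulling it in) and then to zero, so it is near home. Next I confirm with the end stop.

Emit:
apply_moves([
  {"jaw": 0, "offset": [0.6, 0, 0], "rot": [0, 0, 0]},
  {"jaw": 0, "offset": [0.4, 0, 0], "rot": [0, 0, 0]},
  {"jaw": 0, "offset": [0, 0, 0], "rot": [0, 0, 0]},
  {"jaw": 0, "offset": [0, 0, 0], "rot": [0, 0, 0]},
  {"jaw": 0, "offset": [0, 0, 0], "rot": [0, 0, 0]},
])

```text
time_s: 14.5
eef_pos: [0.5972, -0.1635, 0.0243]
eef_rot: [0.0, 0.997, 0.083, 0.0]
wrist_force: [0.2, -1.4, -2.1]
opening: 0.501
grasp_force: 63.2
```

Emit:
apply_moves([
  {"jaw": 0, "offset": [0.6, 0, 0], "rot": [0, 0, 0]},
  {"jaw": 0, "offset": [0.6, 0, 0], "rot": [0, 0, 0]},
  {"jaw": 0, "offset": [0, 0, 0], "rot": [0, 0, 0]},
  {"jaw": 0, "offset": [0, 0, 0], "rot": [0, 0, 0]},
  {"jaw": 0, "offset": [0, 0, 0], "rot": [0, 0, 0]},
])

```text
time_s: 15.12
eef_pos: [0.5983, -0.1631, 0.0243]
eef_rot: [0.0, 0.997, 0.083, 0.0]
wrist_force: [-0.7, -0.3, -1.8]
opening: 0.502
grasp_force: 63.2
```

```bash
python3 - <<'E'
from w import *
o,p,d=meas('w5'); print(o["wrist_force"])
E
```

```text
stone top z 0.049661385789755104
cloud [ 0.60623578 -0.161621  ] (82.9527359008789, 43.947959899902344) 9.486653327941895 tool mm [ 8.  -0.2]
plane [ 0.60692096 -0.16154887] (82.97776794433594, 43.07063293457031) 9.532027244567871 tool mm [ 8.7 -0.1]
tool yaw 9.515393732298536 [ 0.59834494 -0.1631065   0.02434494]
[-0.72235295 -0.31730544 -1.8290313 ]
```

View pics/w5.png

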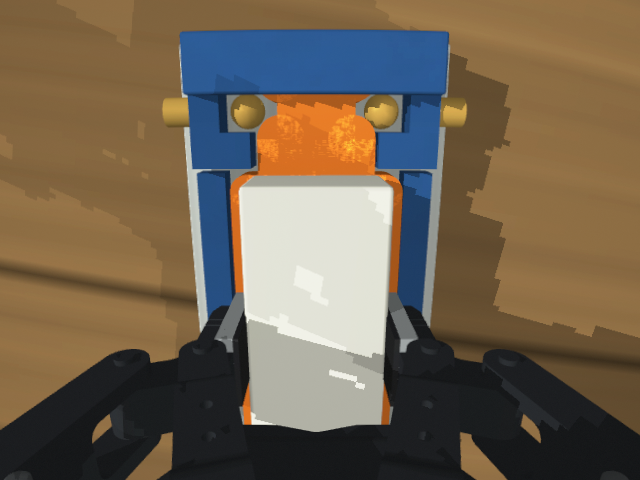

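The tongue is under the roof and the balls at (248,112) and (381,112) sit in the notch region. I measure ball position along the tool axis, which should be stone centre + 72 mm.

```bash
python3 - <<'E'
from h import *
o=ctrl.get_obs(); p,d=ctrl.camera("wrist"); K,D,C=T("wrist",o); q=p.astype(int); M=q2R(o["eef_rot"]).as_matrix()
for b in ((228,92,268,132),(362,92,402,132),):
    m=np.zeros(d.shape,bool); m[b[1]:b[3],b[0]:b[2]]=1
    m&=(q[...,0]>110)&(q[...,0]-q[...,2]>60)&(q[...,1]>.6*q[...,0])
    m=big(m); X,(u,v)=cloud(d,m,K,D,C); L=(X-o["eef_pos"])@M*1000
    # sphere fit
    A=np.c_[2*L,np.ones(len(L))]; s=np.linalg.lstsq(A,(L**2).sum(1),rcond=None)[0]
    c=s[:3]; print(m.sum(),"fit",c.round(1),"r",np.sqrt(s[3]+c@c).round(1),"rng",np.percentile(L,[1,99],axis=0).round(1).tolist(),"apex x",L[X[:,2]>np.percentile(X[:,2],85),0].mean().round(1))
m=np.zeros(d.shape,bool); m[60:110,270:360]=1; m&=(q[...,2]>q[...,0]+50)
X,_=cloud(d,m,K,D,C); L=(X-o["eef_pos"])@M*1000; k=abs(X[:,2]-.030)<.003; print("roof front edge x",np.percentile(L[k,0],[1,99]),"expect 77")
m=np.zeros(d.shape,bool); m[170:200,245:385]=1; m&=(q.min(2)>120)
X,_=cloud(d,m,K,D,C); L=(X-o["eef_pos"])@M*1000; k=X[:,2]>.046; print("stone front",np.percentile(L[k,0],99))
E
```

```text
759 fit [ 70.5 -23.6   7.2] r 5.0 rng [[65.5, -28.3, 1.8], [75.3, -18.6, 7.3]] apex x 70.4
823 fit [70.4 22.1  7.7] r 5.4 rng [[65.5, 16.8, 1.7], [75.3, 27.1, 7.3]] apex x 70.2
roof front edge x [75.58438668 85.32212365] expect 77
stone front 49.32584854135406
```

The balls are 45.7 mm apart between centres (46 when fully out) and 70.5–71 mm ahead of the stone's centre, so it is home within about 1 mm with no residual force. Release and retreat.

Emit:
apply_moves([
  {"jaw": 0.6, "offset": [0, 0, 0], "rot": [0, 0, 0]},
  {"jaw": 0.8, "offset": [0, 0, 0], "rot": [0, 0, 0]},
  {"jaw": 0.9, "offset": [0, 0, 0], "rot": [0, 0, 0]},
  {"jaw": 0.9, "offset": [0, 0, 0], "rot": [0, 0, 0]},
  {"jaw": 0.9, "offset": [0, 0, 0], "rot": [0, 0, 0]},
])

```text
time_s: 15.85
eef_pos: [0.5983, -0.1631, 0.0244]
eef_rot: [0.0, 0.997, 0.083, 0.0]
wrist_force: [-0.1, -0.3, 0.7]
opening: 0.902
grasp_force: 0.0
```

Emit:
apply_moves([
  {"jaw": 0.9, "offset": [0, 0, -8], "rot": [0, 0, 0]},
  {"jaw": 0.9, "offset": [0, 0, -20], "rot": [0, 0, 0]},
  {"jaw": 0.9, "offset": [0, 0, -30], "rot": [0, 0, 0]},
  {"jaw": 0.9, "offset": [0, 0, -30], "rot": [0, 0, 0]},
  {"jaw": 0.9, "offset": [0, 0, -15], "rot": [0, 0, 0]},
])

```text
time_s: 16.48
eef_pos: [0.5997, -0.1637, 0.1309]
eef_rot: [0.001, 0.997, 0.083, 0.002]
wrist_force: [0.3, 1.1, -0.1]
opening: 0.899
grasp_force: 0.0
```

Emit:
apply_moves([
  {"jaw": 0.9, "offset": [0, 0, 0], "rot": [0, 0, 0]},
  {"jaw": 0.9, "offset": [0, 0, 0], "rot": [0, 0, 0]},
  {"jaw": 0.9, "offset": [0, 0, 0], "rot": [0, 0, 0]},
  {"jaw": 0.9, "offset": [0, 0, 0], "rot": [0, 0, 0]},
  {"jaw": 0.9, "offset": [0, 0, 0], "rot": [0, 0, 0]},
])

```text
time_s: 17.1
eef_pos: [0.5981, -0.163, 0.1268]
eef_rot: [-0.0, 0.997, 0.083, -0.0]
wrist_force: [-0.8, -0.5, -0.8]
opening: 0.9
grasp_force: 0.0
```

```bash
python3 - <<'E'
from w import *
o,p,d=meas('w6'); K,D,C=T("wrist",o); q=p.astype(int); M=q2R(o["eef_rot"]).as_matrix()
X,(u,v)=cloud(d,(q[...,2]>q[...,0]+50),K,D,C); L=(X-o["eef_pos"])@M*1000
k=(abs(X[:,2]-.030)<.003)&(abs(L[:,1])<20); print("roof x",np.percentile(L[k,0],[1,99]),"expect stone centre +77..96")
k=(abs(X[:,2]-.0185)<.003)
for x in(10,30):
    j=k&(L[:,0]>x)&(L[:,0]<x+15); a=np.median(L[j&(L[:,1]>15),1]); b=np.median(L[j&(L[:,1]<-15),1]); print("rail mid y",(a+b)/2)
X,_=cloud(d,(q[...,0]>110)&(q[...,0]-q[...,2]>60)&(q[...,1]>.6*q[...,0]),K,D,C); L=(X-o["eef_pos"])@M*1000
for s in(1,-1):
    k=(X[:,2]>.018)&(X[:,2]<.026)&(abs(s*L[:,1]-23)<6)&(abs(L[:,0]-71)<8); print("ball",k.sum(),(np.percentile(L[k],[2,98],axis=0).mean(0)).round(1))
E
```

```text
stone top z 0.049569137460921044
cloud [ 0.59766309 -0.16321533] (99.89707946777344, 43.59406661987305) 9.687548637390137 tool mm [-0.4  0.2]
plane [ 0.59833661 -0.16302982] (99.310791015625, 43.33821487426758) 9.649614334106445 tool mm [0.3 0.1]
tool yaw 9.517034585398259 [ 0.59806945 -0.16296758  0.12678452]
roof x [76.06272882 94.39831464] expect stone centre +77..96
rail mid y -0.34547209798766687
rail mid y -0.24874961439017085
ball 270 [ 70.7  22.5 106.4]
ball 254 [ 70.7 -22.8 106.2]
```

View pics/w6.png

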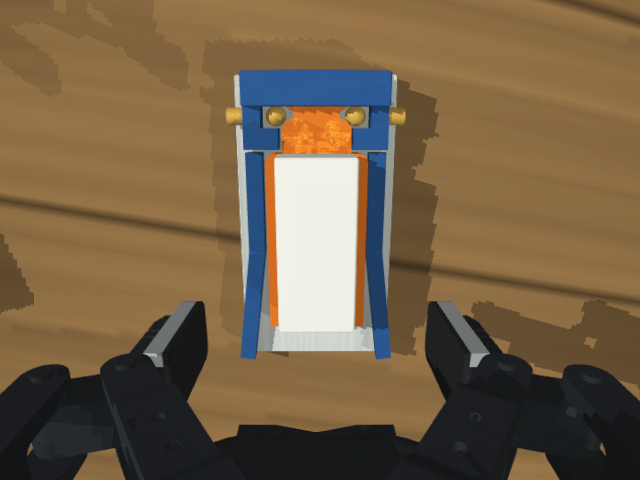

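The view from above shows the cassette seated flat. Stone-to-ball is about 71 mm against 72, lateral offset about 0.4 mm, height 0.0496, and both balls at (276,116) and (355,116) are out in the notches. Gripper is clear, so I hand in.

```bash
python3 -c "
from bench import ctrl
print(ctrl.hand_in())"
```

```text
the job is handed in; nothing more can be done
None
```

The fine stone is slid home in the dock past both balls, about 1 mm from nominal by my last measurement; it is released with the gripper clear, and the job was handed in at about 17 s with no verdict shown.

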